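Make up two assay kits from the bench stock

TASK

Make up the two assay kits. The blue tray gets the reagent cartridge (white with a teal top), pushed down into the steel spring clip until it snaps fully home, and the amber bottle with the blue cap, standing in the tray's white-framed pocket; the orange tray gets the pink tip box in its large pocket and the white bottle with the red cap standing in its small pocket. Don't drop anything, leave the green bottle with the yellow cap where it is, since no kit needs it, and leave everything upright and released.

Things in the scene. Friction and masses are not known exactly. Their poses are not given: they have to be found in the camera images.
- cartridge: Reagent cartridge: upright white block with a teal top, 24 mm thick (its x) by 44 mm (its y) by 68 mm tall, same either way round; flat sides from 19 mm up, below that a groove along each 44 mm side and a foot tapering to 14 mm. About 90 g. Stands on the bench; origin: centre of the underside, z up.
- amber_bottle: Round bottle 78 mm tall, standing on the bench; its straight body is 38 mm in diameter up to 52 mm, with a paper band, then a shoulder and a 26 mm wide cap from 60 to 78 mm. About 100 g. Origin: centre of the underside, z up. Amber-brown with a blue cap.
- white_bottle: Round bottle 78 mm tall, standing on the bench; its straight body is 38 mm in diameter up to 52 mm, with a paper band, then a shoulder and a 26 mm wide cap from 60 to 78 mm. About 100 g. Origin: centre of the underside, z up. White with a red cap.
- green_bottle: Round bottle 78 mm tall, standing on the bench; its straight body is 38 mm in diameter up to 52 mm, with a paper band, then a shoulder and a 26 mm wide cap from 60 to 78 mm. About 100 g. Origin: centre of the underside, z up. Green with a yellow cap; belongs to neither kit.
- pink_box: Closed pink tip box with a paler line round it and a pale panel on its flat top, 60 mm (its x) by 72 mm (its y) by 50 mm tall, about 110 g. Stands on the bench; origin: centre of the underside, z up.
- blue_tray: Blue kit tray, fixed, 120 mm (x) by 190 mm (y), rim 14 mm high, floor 5 mm thick. Origin: centre of the underside, z up. Bottle pocket: low white frame, 60 mm square inside, top 13 mm above the bench, centred at x = 0, y = -52 mm in the tray's frame; +y half: the spring clip.
- clip: Spring clip on the blue tray. Origin: its centre, on the tray floor 5 mm above the bench; axes as the tray's. Two steel jaws face each other along x: noses 14 mm above the origin, 18 mm apart, each springs back up to 8 mm; top 22 mm. Grey end walls 52 mm apart in y. Cartridge: x along x; it first rests on the noses, 10 mm too high; a push of about 12 N snaps it home, underside at the origin.
- orange_tray: Orange kit tray, fixed, 120 mm (x) by 190 mm (y), rim 14 mm high, floor 5 mm thick. Origin: centre of the underside, z up. Bottle pocket: low white frame, 60 mm square inside, top 13 mm above the bench, centred at x = 0, y = -52 mm in the tray's frame. Large pocket: a like frame centred at x = 0, y = +38 mm, inside 82 mm (x) by 92 mm (y); the box goes in with its x along the tray's x.

How it is judged:
At the end, for the whole second after the job is handed in: Cartridge snapped home in the clip, within 5 mm (x) and 7 mm (y) of its centre; each bottle in its own tray's bottle pocket (14 mm) and pink box in the large pocket (15 mm); all within 4 mm of standing on the tray floor, upright within 0.08 (cartridge) or 0.1 rad, at rest, released (x of cartridge in the frame of clip between -0.005 and 0.005 m and y of cartridge in the frame of clip between -0.007 and 0.007 m and z of cartridge in the frame of clip between -0.004 and 0.004 m and angle between cartridge's own z axis and vertical below 0.08 rad and linear speed of each of cartridge, amber_bottle, white_bottle, pink_box below 0.02 m/s and contact force between each of cartridge, amber_bottle, white_bottle, pink_box and the fingers below 0.05 N and x of amber_bottle in the frame of blue_tray between -0.014 and 0.014 m and y of amber_bottle in the frame of blue_tray between -0.066 and -0.038 m and z of amber_bottle in the frame of blue_tray between 0.001 and 0.009 m and angle between each of amber_bottle, white_bottle, pink_box's own z axis and vertical below 0.1 rad and x of white_bottle in the frame of orange_tray between -0.014 and 0.014 m and y of white_bottle in the frame of orange_tray between -0.066 and -0.038 m and z of white_bottle in the frame of orange_tray between 0.001 and 0.009 m and x of pink_box in the frame of orange_tray between -0.015 and 0.015 m and y of pink_box in the frame of orange_tray between 0.023 and 0.053 m and z of pink_box in the frame of orange_tray between 0.001 and 0.009 m); the robot touches nothing.
It fails at once if the green bottle is moved by more than 20 mm (distance of green_bottle from where it was at the start of the episode above 0.02 m).
It fails at once if the cartridge is dropped (falls free by more than about 30 mm) (linear speed of cartridge above 0.8 m/s and contact force between cartridge and anything else below 0.02 N).
It fails at once if the amber bottle is dropped (falls free by more than about 30 mm) (linear speed of amber_bottle above 0.8 m/s and contact force between amber_bottle and anything else below 0.02 N).
It fails at once if the white bottle is dropped (falls free by more than about 30 mm) (linear speed of white_bottle above 0.8 m/s and contact force between white_bottle and anything else below 0.02 N).
It fails at once if the pink box is dropped (falls free by more than about 30 mm) (linear speed of pink_box above 0.8 m/s and contact force between pink_box and anything else below 0.02 N).
It also fails if it takes over 96 s, if anything falls off the work surface, if the arm or the gripper's body presses on something with over 40 N, if the wrist force passes 120 N, or if a joint passes its speed limit or range.

ROBOT

A 6-joint arm with a two-finger parallel gripper is mounted at the origin on the work surface. World frame = base frame: x ahead of the robot, y to its left, z up, the work surface at z = 0. Lengths are in m, angles in rad, forces in N, time in s.
With the tool pointing down it reaches from about 0.275 to 0.825 m from the base axis. Payload 5.2 kg.
Tool frame: the origin (TCP) lies midway between the tips of the shut fingers; the grasp point (between the pads) lies 19 mm behind it; z points along the fingers, y is the line along which they close (so a half turn about z gives the same grasp; the last joint's range is limited). The gripper opens to 93 mm and grips with 3 to 60 N. Pads are 15 mm wide; open, the fingers measure 128 mm over their backs; the gripper's body (75 mm by 188 mm) begins 65 mm behind the grasp point.
Start: joints at [-1.308, 0.259, 1.535, -0, 1.348, -0.203], TCP at [0.247, -0.491, 0.219] pointing down, gripper open.
Joint ranges: [-3.14, 3.14], [-0.91, 2.08], [0.19, 2.58], [-1.22, 4.36], [0.22, 2.71], [-3.12, 3.12]. Speed limits (rad/s): [2.57, 2.57, 3.14, 3.14, 3.14, 3.14].

INTERFACE

Orientations are given as a 3x3 rotation matrix whose columns are the frame's x, y, z axes.
In Python, from plant import env gives the robot as it stands.
- The arm moves only by the shell command python3 -m creep 'ROWS' [FORCE]. ROWS is JSON, a list of rows, each a list of 3 entries, a list of its own where there are three numbers: the finger opening in mm, from 0 to 93, then the shift along the world's x, y, z in units of 30 mm (1.0 is 30 mm), then the turn about the world's z in units of 5 degrees (1.0 is 5 degrees). A call has 1 to 20 rows; each row is the pose to reach, as a shift and turn from the pose commanded when the call began; what a row does not reach only later rows make up. A row lasts 1/8 s, in which the tool goes at most 62.5 mm and 10.7 degrees, less where a joint would pass 70% of its speed; a pose out of reach is approached as far as the arm can. A call with a gripper value outside its range is refused whole. The fingers move at their own pace and stop on an object; FORCE is the grip in N (left out, the last holds). Time passes only in rows, so rows that repeat a pose let the fingers close. It gives the time, the measured TCP pose, the force, the opening and the grip force at its end, in the units of the state.
- env.sense(): the state, without advancing time (a new reading comes with each control period).
- env.capture(name): name is "scene" or "side" or "wrist"; returns the picture (400x640x3 uint8, red, green, blue); there is no depth.
- env.calibration(name): a dict with "vfov" (degrees; the focal length in pixels is half the picture's height over the tangent of half this angle, whatever the lens; pixels are square), "cx", "cy" (the principal point, pixels), "k1" (the pictures are not rectified: a ray, as slopes to the right and down, at radius r is drawn at 1 + k1 r^2 times it, then the intrinsics apply), "world_from_camera" (4x4, takes a point from camera to world coordinates). Camera axes: x right, y down, z forward; pixel columns grow to the right and rows downward; lengths in m; the calibration is good to about 2 mm. A picture is of the moment at which its call begins: read the wrist's pose just before it. calibration takes no time and is no camera call; for the wrist camera it gives the pose at the moment of the call.
- env.sign_off(): hands the job in; it is judged then, once.
The state is a dict: "clock": time; "joints": joint angles; "qvel": joint speeds; "joint_efforts": joint torques, N m; "position": TCP position; "ee_rot": TCP orientation; "ft_force": force on the tool from outside, world axes, zero at the start; "torque": the same for the moment, N m; "grip_width": finger opening in m; "finger_force": force on a finger pad.
Only numpy, scipy, OpenCV 4.12 (cv2) and the standard library are available. Lean on these libraries where they do the work, as an engineer would, in place of code of your own. Each camera call takes 0.05 s, during which the arm holds its last target. There are 200 camera calls.

## Working session

There is one attempt and no reset: what is moved stays moved. The work goes in short steps, Python scripts to look and compute and a shell command to move; the robot and the scene stay as the last step left them, time stands still between calls to the robot, and variables do not carry over. Pictures are saved under pics/ and viewed, at most 14 in all, crops included, and the job is handed in when it is done.

```bash
mkdir -p pics; ls; cat > h.py <<'E'
import numpy as np, cv2
from plant import env
def snap(cam,fn=None):
    c=env.calibration(cam); im=env.capture(cam)
    if fn: cv2.imwrite('pics/'+fn,im[...,::-1])
    return im,c
def K(c):
    f=200/np.tan(np.radians(c['vfov'])/2)
    return np.array([[f,0,c['cx']],[0,f,c['cy']],[0,0,1]]),np.array([c['k1'],0,0,0,0.])
def ray(c,uv):
    k,d=K(c); n=cv2.undistortPointsIter(np.array(uv,float).reshape(-1,1,2),k,d,None,None,(3,50,1e-9)).reshape(-1,2)
    T=np.array(c['world_from_camera']); return T[:3,3],np.c_[n,np.ones(len(n))]@T[:3,:3].T
def plane(c,uv,z):
    o,d=ray(c,uv); return o+d*((z-o[2])/d[:,2])[:,None]
def proj(c,P):
    k,d=K(c); T=np.linalg.inv(np.array(c['world_from_camera']))
    return cv2.projectPoints(np.array(P,float).reshape(-1,1,3),T[:3,:3],T[:3,3],k,d)[0].reshape(-1,2)
E
python3 - <<'E'
from h import *
np.set_printoptions(precision=3,suppress=True)
for n in('scene','side','wrist'):
    im,c=snap(n,n+'0.png'); print(n,c['vfov'],c['k1'],np.array(c['world_from_camera']))
s=env.sense(); print(s['clock'],s['position'],s['ee_rot'])
E
```

```text
pics
scene 45.783758355764796 -0.12028253662838945 [[-0.002  0.856 -0.516  1.138]
 [ 1.    -0.001 -0.005  0.025]
 [-0.005 -0.516 -0.856  1.068]
 [ 0.     0.     0.     1.   ]]
side 45.74985599070955 -0.14180106841511314 [[-0.718 -0.387  0.578 -0.144]
 [-0.696  0.397 -0.599  0.699]
 [ 0.002 -0.832 -0.554  0.675]
 [ 0.     0.     0.     1.   ]]
wrist 65.12028956145488 -0.0196431618003078 [[ 0.45  -0.863 -0.229  0.309]
 [-0.893 -0.435 -0.115 -0.458]
 [-0.     0.257 -0.966  0.384]
 [ 0.     0.     0.     1.   ]]
0.15 [ 0.247 -0.491  0.218] [[ 0.893  0.449 -0.   ]
 [ 0.449 -0.893  0.001]
 [ 0.    -0.001 -1.   ]]
```

View pics/scene0.png

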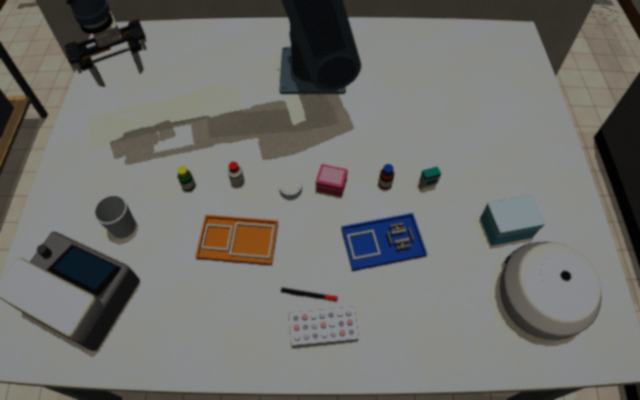

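View pics/side0.png

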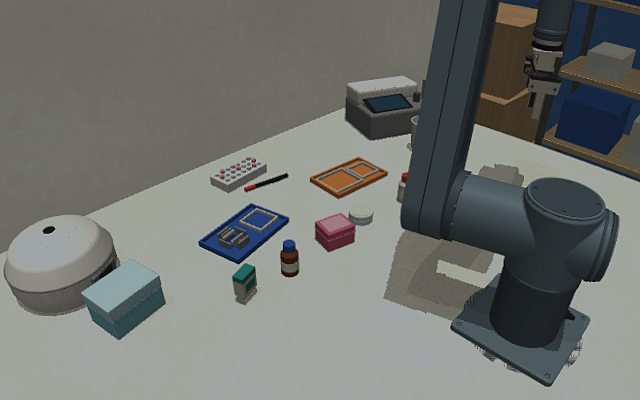

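The scene picture has the bottle caps green/yellow at (184,172), white/red at (233,168) and amber/blue at (387,170). The box top is at (332,174), the cartridge at (431,173), the orange tray at (238,240) and the blue tray at (384,241) with the clip at (401,236). The side picture shows the same layout, with everything upright. Next I'll measure by colour masks.

```bash
cat > m.py <<'E'
from h import *
np.set_printoptions(precision=4,suppress=True)
R={'orange_tray':((8,24),150,90,.014),'blue_tray':((105,125),150,60,.014),'teal':((78,95),120,50,.068),'pink':((165,176),100,60,.05),
 'red':((0,4),170,60,.078),'red2':((176,180),170,60,.078),'bluecap':((105,125),150,40,.078),'yellow':((25,34),150,60,.078)}
def blobs(im,k,amin=12):
    (a,b),s,v,z=R[k]; h=cv2.cvtColor(im,cv2.COLOR_RGB2HSV)
    m=cv2.inRange(h,(a,s,v),(b,255,255))
    m=cv2.morphologyEx(m,cv2.MORPH_CLOSE,np.ones((3,3)))
    cs=[q for q in cv2.findContours(m,cv2.RETR_EXTERNAL,cv2.CHAIN_APPROX_NONE)[0] if cv2.contourArea(q)>=amin]
    return sorted(cs,key=cv2.contourArea,reverse=True)
def rect(c,q,z):
    P=plane(c,q.reshape(-1,2),z)[:,:2]
    (x,y),(w,h),a=cv2.minAreaRect((P*1000).astype(np.float32)); 
    return np.array([x,y,w,h,a])
E
python3 - <<'E'
from m import *
im,c=snap('scene')
for k in R:
    for q in blobs(im,k,8)[:4]:
        print(k,cv2.contourArea(q),q.reshape(-1,2).mean(0),rect(c,q,R[k][3]))
E
```

```text
orange_tray 3039.0 [237.3451 239.4248] [ 608.0085 -182.777   187.0546  118.7345   85.1201]
blue_tray 3081.0 [382.7477 241.5135] [613.8407 181.388  119.0731 186.043   11.9272]
blue_tray 37.0 [387.85 168.  ] [393.4974 208.536   19.9933  19.9588   0.0956]
teal 93.5 [431.2308 172.0256] [444.1217 311.794   22.5564  41.4971  16.4009]
pink 499.5 [331.1856 177.5773] [447.763   53.8062  72.7832  69.502   78.0757]
red 37.5 [233.2857 166.0476] [ 430.3448 -198.3767   22.7898   18.0867    5.7756]
red 23.5 [329.76 297.52] [784.2917  46.2036  26.2243   6.8979  89.9327]
bluecap 3081.0 [382.7477 241.5135] [645.6827 171.8796 111.8444 174.7487  11.9272]
bluecap 44.0 [387.8182 168.5   ] [440.1716 197.1605  18.0018  22.704   85.8635]
yellow 43.5 [181.913  170.6522] [ 445.1225 -331.1645   23.6729   20.0727   23.7384]
```

View pics/wrist0.png

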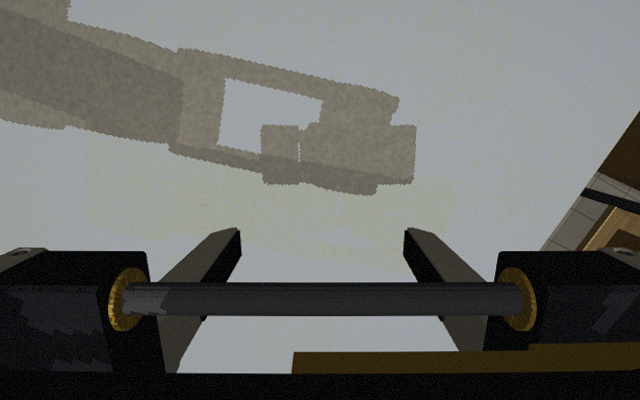

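The wrist picture shows bench and shadow only, with the fingers at rows 230–370. Now I'll move to a viewing pose over the blue tray, turning the closing line to the tray's x axis.

```bash
python3 -m creep '[[93,[4,8,1],6],[93,[8.9,21.7,1],15],[93,[8.9,21.7,1],15],[93,[8.9,21.7,1],15],[93,[8.9,21.7,1],15],[93,[8.9,21.7,1],15],[93,[8.9,21.7,1],15],[93,[8.9,21.7,1],15],[93,[8.9,21.7,1],15],[93,[8.9,21.7,1],15],[93,[8.9,21.7,1],15],[93,[8.9,21.7,1],15],[93,[8.9,21.7,1],15],[93,[8.9,21.7,1],15],[93,[8.9,21.7,1],15],[93,[8.9,21.7,1],15]]' 20
python3 - <<'E'
from m import *
im,c=snap('wrist','w1.png')
for k in R:
    for q in blobs(im,k,60)[:4]:
        print(k,cv2.contourArea(q),q.reshape(-1,2).mean(0),rect(c,q,R[k][3]))
print(np.array(c['world_from_camera']),env.sense()['ee_rot'])
E
```

```text
clock: 2.2
position: [0.514, 0.1584, 0.2489]
ee_rot: [[-0.201, 0.98, 0.0], [0.98, 0.201, -0.0], [-0.0, 0.0, -1.0]]
ft_force: [-0.7, -0.5, -0.2]
grip_width: 0.0931
finger_force: 0.0
orange_tray 319.0 [345.8315 343.1359] [608.1541 -90.2189 124.4661  34.4514  11.5041]
orange_tray 198.0 [343.1957 348.5543] [ 602.359  -100.4939   66.0487   16.4918   11.5259]
orange_tray 186.0 [113.2931 302.75  ] [252.9632 -95.0716  92.0873  17.392   89.7828]
orange_tray 120.0 [531.7625 311.325 ] [862.1204  15.6092  12.7912  63.4944  14.5474]
blue_tray 10254.0 [396.9534 172.0885] [609.6023 182.6865 120.2846 188.9993  11.9949]
blue_tray 1610.0 [395.5063 204.5625] [619.2378 132.7628  56.4259  55.8619  11.8966]
blue_tray 413.0 [257.4394 129.0455] [423.635  193.6407  29.1029  28.3226  11.539 ]
teal 977.0 [282.7538  20.1923] [442.5674 310.1464  25.504   39.4405  17.5004]
pink 1248.5 [257.4903 238.2879] [442.3135  62.9701  87.1888  59.5398  75.7334]
bluecap 10258.0 [396.9084 172.0901] [591.8817 190.1268 101.0935 158.8449  11.9948]
bluecap 1610.0 [395.5063 204.5625] [599.9799 148.1684  47.4232  46.9493  11.8966]
bluecap 439.0 [257.9853 129.0588] [436.1218 199.4424  25.555   23.8049  11.54  ]
[[ 0.9794  0.195   0.0527  0.4985]
 [ 0.202  -0.9462 -0.2528  0.2293]
 [ 0.0006  0.2582 -0.9661  0.4151]
 [ 0.      0.      0.      1.    ]] [[-0.2011  0.9796  0.0003]
 [ 0.9796  0.2011 -0.    ]
 [-0.0001  0.0003 -1.    ]]
```

View pics/w1.png

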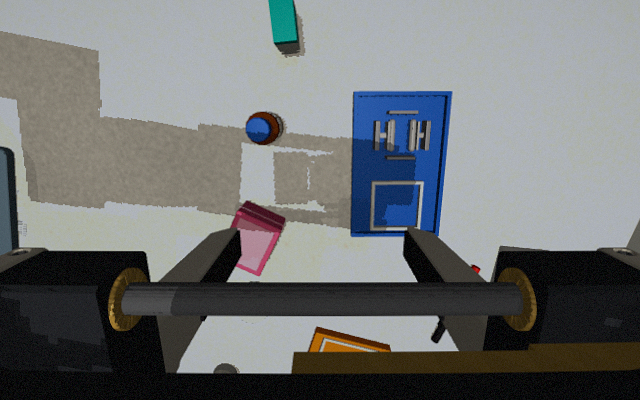

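The wrist picture shows the blue tray at cols 352–451 with its pocket at (396,205) and the clip around (402,135). The amber bottle is at (262,128), the cartridge at (284,25), the box at (258,240) and the orange tray at (345,343). Next I'll take a closer look straight above the clip.

```bash
python3 -m creep '[[93,[1.7,0,-1.5],0],[93,[3.3,0,-3],0],[93,[3.3,0,-3],0],[93,[3.3,0,-3],0],[93,[3.3,0,-3],0]]'
python3 - <<'E'
from m import *
im,c=snap('wrist')
q=blobs(im,'blue_tray',5000)[0]; print(rect(c,q,.014))
h=cv2.cvtColor(im,cv2.COLOR_RGB2HSV); 
t=np.radians(12); o=np.array([.6096,.1827])
# unbiased: grey pixels within +y half of tray
box=np.array([[-45,5],[45,5],[45,85],[-45,85]])/1000@np.array([[np.cos(t),np.sin(t)],[-np.sin(t),np.cos(t)]])+o
uv=proj(c,np.c_[box,np.full(4,.02)])
roi=np.zeros(im.shape[:2],np.uint8); cv2.fillConvexPoly(roi,uv.astype(np.int32),255)
m=cv2.inRange(h,(0,0,60),(180,110,255))&roi
v,u=np.nonzero(m); 
for z in(.022,.027): print(z,rect(c,np.c_[u,v],z))
n,l,st,ce=cv2.connectedComponentsWithStats(m)
for i in range(1,n):
    if st[i,4]>30: print(st[i],rect(c,np.argwhere(l==i)[:,::-1],.027))
x,y,w,hh=cv2.boundingRect(uv.astype(np.int32))
cr=cv2.resize(im[max(0,y-20):y+hh+20,x-20:x+w+20],None,fx=3,fy=3); print(x,y,w,hh); cv2.imwrite('pics/clip.png',cr[:600,:800,::-1])
E
```

```text
clock: 2.88
position: [0.613, 0.1597, 0.1609]
ee_rot: [[-0.203, 0.979, 0.003], [0.979, 0.203, 0.0], [-0.0, 0.003, -1.0]]
ft_force: [-0.3, -0.4, -0.8]
grip_width: 0.0929
finger_force: 0.0
[609.8085 182.6827 119.3085 188.1633  11.8238]
0.022 [601.1226 223.385   68.2463  59.1801  11.7435]
0.027 [601.0551 223.5025  67.1277  58.2102  11.7435]
[305  89  39   5 155] [595.8096 250.3515  34.648    3.4763  11.7866]
[288 100  27  43 790] [580.2019 219.6165  24.5442  38.1787  11.411 ]
[333 100  28  43 763] [621.7445 228.2084  24.6811  38.1806  11.7053]
[306 149  37   5 166] [607.0374 196.9652  34.4012   3.8102  11.7534]
274 73 99 88
```

View pics/clip.png

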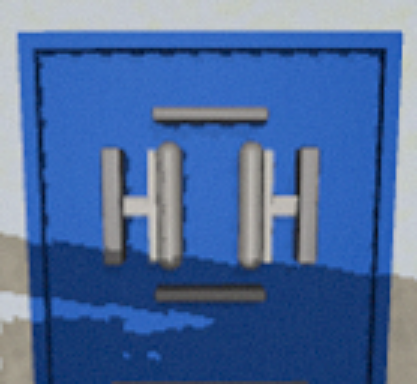

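The crop shows the clip jaws left and right with the end walls above and below. Its centre is (601.0, 223.8) mm, on the tray's axis. Now over to the cartridge.

```bash
python3 -m creep '[[93,[-2,1,0],0.5],[93,[-4,2,0],1],[93,[-5.2,2.6,0],1],[93,[-5.2,2.6,0],1],[93,[-5.2,2.6,0],1],[93,[-5.2,2.6,0],1]]'
cat > look.py <<'E'
from m import *
import sys
im,c=snap('wrist',sys.argv[1] if sys.argv[1]!='-' else None); s=env.sense(); R_=s['ee_rot']; p=np.array(s['position'])*1000
print('tcp',p,'close yaw',np.degrees(np.arctan2(R_[1][1],R_[0][1])))
for k in sys.argv[2:]:
    for q in blobs(im,k,100)[:3]:
        r=rect(c,q,R[k][3]); print(k,cv2.contourArea(q),q.reshape(-1,2).mean(0),r,'shift/30',(r[:2]-p[:2])/30)
E
python3 look.py - teal bluecap
```

```text
clock: 3.68
position: [0.4584, 0.2372, 0.1594]
ee_rot: [[-0.286, 0.958, 0.002], [0.958, 0.286, 0.0], [-0.0, 0.002, -1.0]]
ft_force: [-0.3, -0.5, -0.3]
grip_width: 0.0931
finger_force: 0.0
tcp [458.3012 237.0956 159.0097] close yaw 16.622479771249086
teal 1613.0 [328.5647 106.    ] [440.8737 313.0557  23.4523  42.7377  16.728 ] shift/30 [-0.5809  2.532 ]
teal 856.5 [528.7184   3.8122] [562.6458 424.9594  88.2297   9.5321  17.637 ] shift/30 [3.4782 6.2621]
bluecap 6715.0 [443.5459 230.7769] [567.1851 238.7278  98.2845  91.4734  12.0755] shift/30 [3.6295 0.0544]
bluecap 767.5 [408.6404 334.5468] [576.5888 145.6102  77.8912  27.0933  11.7431] shift/30 [ 3.9429 -3.0495]
bluecap 721.0 [283.9432 234.0455] [434.9057 202.6983  29.2145  24.255   80.7896] shift/30 [-0.7799 -1.1466]
```

```bash
python3 -m creep '[[60,[-0.4,1.3,0],0],[60,[-0.58,2.53,0],0],[60,[-0.58,2.53,0],0],[60,[-0.58,2.53,-2],0],[60,[-0.58,2.53,-3.5],0],[60,[-0.58,2.53,-4.3],0],[60,[-0.58,2.53,-4.3],0],[60,[-0.58,2.53,-4.3],0],[10,[-0.58,2.53,-4.3],0],[10,[-0.58,2.53,-4.3],0],[10,[-0.58,2.53,-4.3],0],[10,[-0.58,2.53,-4.3],0],[10,[-0.58,2.53,-4.3],0],[10,[-0.58,2.53,-4.3],0]]' 45
```

```text
clock: 5.48
position: [0.4398, 0.3136, 0.0299]
ee_rot: [[-0.287, 0.958, 0.0], [0.958, 0.287, 0.0], [0.0, 0.0, -1.0]]
ft_force: [-0.5, -0.5, 3.6]
grip_width: 0.0239
finger_force: 45.0
```

```bash
python3 -m creep '[[10,[0,0,1],0],[10,[0,0,2.5],0],[10,[1.5,-0.8,3],-0.3],[10,[3,-1.6,3],-0.6],[10,[4.5,-2.5,3],-0.95],[10,[5.37,-2.97,3],-0.95],[10,[5.37,-2.97,3],-0.95],[10,[5.37,-2.97,2.5],-0.95],[10,[5.37,-2.97,2],-0.95],[10,[5.37,-2.97,2],-0.95],[10,[5.37,-2.97,2],-0.95]]'
python3 look.py hold.png teal
```

```text
clock: 6.85
position: [0.6003, 0.2249, 0.0896]
ee_rot: [[-0.208, 0.978, -0.0], [0.978, 0.208, -0.0], [0.0, -0.0, -1.0]]
ft_force: [0.7, 1.0, -0.0]
grip_width: 0.0237
finger_force: 45.0
tcp [600.6972 224.8629  89.9883] close yaw 11.975018616905263
teal 2913.5 [321.7512 253.9624] [603.1461 208.3501  35.3138  39.8814  12.0568] shift/30 [ 0.0816 -0.5504]
teal 245.5 [321.7339 318.4771] [613.2985 161.073   34.7476   4.0501  12.0582] shift/30 [ 0.42   -2.1263]
```

View pics/hold.png

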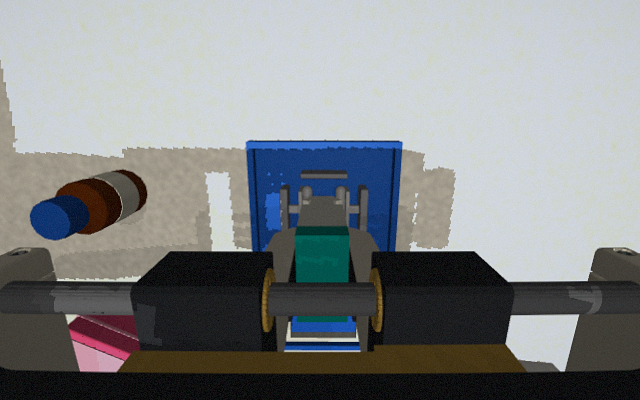

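The picture shows the teal top at (322,275) held squarely above the clip, which sits around (323,200). Descending and pushing now.

```bash
python3 -m creep '[[10,[0.02,-0.03,-0.7],0],[10,[0.02,-0.03,-1.2],0],[10,[0.02,-0.03,-1.4],0],[10,[0.02,-0.03,-1.5],0],[10,[0.02,-0.03,-1.6],0],[10,[0.02,-0.03,-1.7],0],[10,[0.02,-0.03,-1.8],0],[10,[0.02,-0.03,-1.86],0],[10,[0.02,-0.03,-1.86],0],[10,[0.02,-0.03,-1.86],0]]' 60
```

```text
clock: 8.15
position: [0.6016, 0.2236, 0.0349]
ee_rot: [[-0.207, 0.978, 0.001], [0.978, 0.207, 0.0], [-0.0, 0.001, -1.0]]
ft_force: [-1.9, -0.8, 5.7]
grip_width: 0.0237
finger_force: 60.0
```

```bash
python3 -m creep '[[10,[0,0,-0.06],0],[10,[0,0,-0.06],0],[50,[0,0,0],0],[50,[0,0,0],0],[50,[0,0,0],0],[50,[0,0,1],0],[50,[0,0,2.2],0],[50,[0.4,-1.5,3.2],0],[50,[0.4,-2.4,3.2],0],[50,[0.4,-2.4,3.2],0],[50,[0.4,-2.4,3.2],0],[50,[0.4,-2.4,3.2],0]]' 60
python3 look.py home.png teal bluecap
```

```text
clock: 9.65
position: [0.6129, 0.1525, 0.1292]
ee_rot: [[-0.208, 0.978, -0.001], [0.978, 0.208, 0.0], [0.0, -0.001, -1.0]]
ft_force: [0.5, 0.1, -0.7]
grip_width: 0.0495
finger_force: 0.0
tcp [612.9301 152.5493 129.2929] close yaw 12.010993855786579
teal 2194.5 [327.2965 114.3417] [601.0869 222.4496  24.5228  45.1947  11.8244] shift/30 [-0.3948  2.33  ]
bluecap 26368.5 [326.429  148.8053] [607.0471 192.3418  92.3025 145.8992  12.0164] shift/30 [-0.1961  1.3264]
bluecap 1525.5 [86.4962 98.5489] [440.4444 200.1597  34.4834  23.8775  11.4233] shift/30 [-5.7495  1.587 ]
```

View pics/home.png

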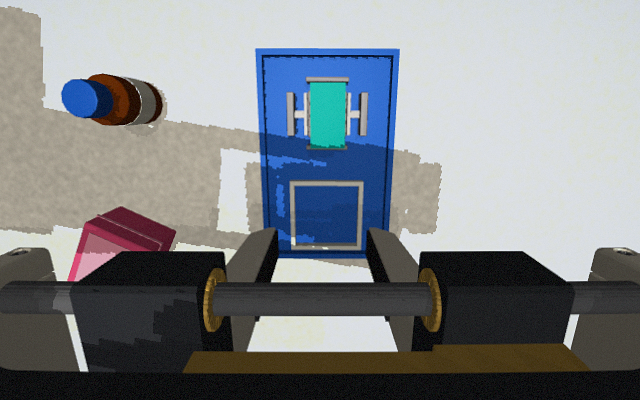

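The teal top at (327,114) sits squarely between the jaws, and its apparent size suggests a top height of about 73 mm, which is home. I'll confirm with closed fingers on the top.

```bash
python3 -m creep '[[0,[-0.2,1.2,0],0],[0,[-0.4,2.36,0],0],[0,[-0.4,2.36,0],0],[0,[-0.4,2.36,0],0],[0,[-0.4,2.36,-0.9],0],[0,[-0.4,2.36,-1.5],0],[0,[-0.4,2.36,-1.75],0],[0,[-0.4,2.36,-1.85],0],[0,[-0.4,2.36,-1.92],0],[0,[-0.4,2.36,-1.92],0]]' 30
```

```text
clock: 10.95
position: [0.6023, 0.2224, 0.0734]
ee_rot: [[-0.207, 0.978, 0.002], [0.978, 0.207, 0.0], [-0.0, 0.002, -1.0]]
ft_force: [0.8, 0.4, 1.7]
grip_width: 0.0004
finger_force: 1.0
```

```bash
python3 -m creep '[[0,[0,0,1.5],0],[60,[-1,-0.6,3],0],[60,[-3,-1.8,3],0],[60,[-5,-2.7,3],0],[60,[-5,-2.7,3],0],[60,[-5,-2.7,3],0],[60,[-5,-2.7,3],0]]' 30
python3 - <<'E'
from m import *
np.set_printoptions(precision=1,suppress=True)
im,c=snap('wrist'); T=np.array(c['world_from_camera']); print(T[:3,3]*1000, np.array(env.sense()['position'])*1000)
q=[q for q in blobs(im,'bluecap',100) if np.hypot(*(rect(c,q,.078)[:2]-[437,199]))<30][0]
P=plane(c,q.reshape(-1,2),.078); print(rect(c,q,.078)); print(cv2.minEnclosingCircle((P[:,:2]*1000).astype(np.float32)), np.ptp(P*1000,axis=0))
for q in blobs(im,'pink',300)[:2]: print('pink',rect(c,q,.05),cv2.contourArea(q))
E
```

```text
clock: 11.82
position: [0.4533, 0.1417, 0.1628]
ee_rot: [[-0.207, 0.978, 0.002], [0.978, 0.207, 0.0], [-0.0, 0.002, -1.0]]
ft_force: [0.9, -0.1, 0.6]
grip_width: 0.0559
finger_force: 0.0
[437.1 212.4 329.1] [453.2 141.7 162.6]
[434.7 199.5  24.4  24.6  12. ]
((434.69873046875, 199.56033325195312), 12.56604290008545) [24.6 24.8  0. ]
pink [446.1  82.   48.6  60.3  75.2] 1495.5
```

```bash
python3 -m creep '[[60,[-0.3,1,0],0],[60,[-0.62,1.93,0],0],[60,[-0.62,1.93,0],0],[60,[-0.62,1.93,-2],0],[60,[-0.62,1.93,-3.8],0],[60,[-0.62,1.93,-4.85],0],[60,[-0.62,1.93,-4.85],0],[60,[-0.62,1.93,-4.85],0],[30,[-0.62,1.93,-4.85],0],[30,[-0.62,1.93,-4.85],0],[30,[-0.62,1.93,-4.85],0],[30,[-0.62,1.93,-4.85],0]]' 25
```

```text
clock: 13.38
position: [0.4339, 0.1994, 0.0178]
ee_rot: [[-0.207, 0.978, 0.003], [0.978, 0.207, 0.0], [-0.0, 0.003, -1.0]]
ft_force: [-0.2, 0.0, 6.3]
grip_width: 0.037
finger_force: 25.0
```

```bash
python3 -m creep '[[30,[0,0,1],0],[30,[0,0,2.5],0],[30,[1.5,-0.5,3],0],[30,[3.2,-1.1,3],0],[30,[5,-1.8,3],0],[30,[6.19,-2.26,3],0],[30,[6.19,-2.26,3],0],[30,[6.19,-2.26,3],0],[30,[6.19,-2.26,1.5],0],[30,[6.19,-2.26,0.6],0],[30,[6.19,-2.26,0.3],0],[30,[6.19,-2.26,0.17],0],[30,[6.19,-2.26,0.17],0],[30,[6.19,-2.26,0.17],0]]'
```

```text
clock: 15.12
position: [0.6193, 0.1316, 0.0231]
ee_rot: [[-0.207, 0.978, 0.002], [0.978, 0.207, 0.0], [-0.0, 0.002, -1.0]]
ft_force: [-0.2, -0.3, -0.5]
grip_width: 0.0374
finger_force: 25.0
```

```bash
python3 -m creep '[[30,[0,0,-0.03],0],[60,[0,0,-0.03],0],[60,[0,0,-0.03],0],[60,[0,0,1],0],[60,[0,0,2.5],0],[60,[0,-0.5,4],0],[93,[-2,-2,4.6],-2],[93,[-4,-3.5,4.6],-4],[93,[-6.3,-4.9,4.6],-5],[93,[-6.3,-4.9,4.6],-5],[93,[-6.3,-4.9,4.6],-5],[93,[-6.3,-4.9,4.6],-5],[93,[-6.3,-4.9,4.6],-5]]'
python3 look.py box.png pink orange_tray red red2
```

```text
clock: 16.75
position: [0.4305, -0.0153, 0.1599]
ee_rot: [[0.225, 0.974, 0.001], [0.974, -0.225, 0.0], [0.0, 0.001, -1.0]]
ft_force: [-1.7, -0.3, -0.3]
grip_width: 0.0931
finger_force: 0.0
tcp [430.397  -15.2067 159.7981] close yaw -13.000590754385195
pink 5782.5 [315.2359 113.7143] [439.8228  54.4647  71.1797  59.0549  75.5523] shift/30 [0.3142 2.3224]
orange_tray 2440.0 [502.0439 244.5351] [ 606.6334 -132.0626   66.6508   76.4074   84.9794] shift/30 [ 5.8745 -3.8952]
orange_tray 999.0 [516.6399 225.7408] [ 611.5107 -111.3318   50.345   120.4217   83.2654] shift/30 [ 6.0371 -3.2042]
orange_tray 167.5 [113.2222 303.9829] [166.518  -95.3112  69.9725  13.8584  67.0935] shift/30 [-8.796  -2.6702]
red 135.5 [636.7397  46.3151] [684.4535  51.5756   5.3524  22.8095   0.7869] shift/30 [8.4685 2.2261]
```

View pics/box.png

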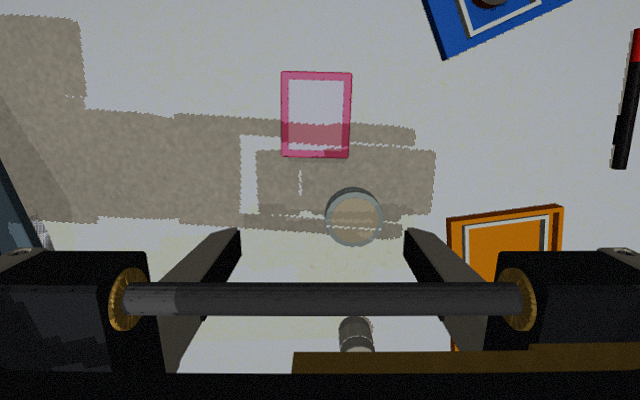

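The pink box top is centred at (315,114), a clean rectangle. A round dish at (353,216) is out of the way and the orange tray is at the right. Grasping the box.

```bash
python3 -m creep '[[93,[0.15,1.2,0],-0.3],[93,[0.31,2.32,0],-0.3],[93,[0.31,2.32,0],-0.3],[93,[0.31,2.32,-2],-0.3],[93,[0.31,2.32,-3.7],-0.3],[93,[0.31,2.32,-4.7],-0.3],[93,[0.31,2.32,-4.7],-0.3],[93,[0.31,2.32,-4.7],-0.3],[50,[0.31,2.32,-4.7],-0.3],[50,[0.31,2.32,-4.7],-0.3],[50,[0.31,2.32,-4.7],-0.3],[50,[0.31,2.32,-4.7],-0.3],[50,[0.31,2.32,-4.7],-0.3]]' 25
```

```text
clock: 18.42
position: [0.4393, 0.0539, 0.0193]
ee_rot: [[0.251, 0.968, 0.001], [0.968, -0.251, -0.0], [0.0, 0.001, -1.0]]
ft_force: [-0.8, 0.5, 5.0]
grip_width: 0.0602
finger_force: 25.0
```

```bash
python3 -m creep '[[50,[0,0,1],0],[50,[0,0,2.5],0],[50,[1.2,-1.2,3.5],0.5],[50,[2.4,-3.2,3.5],1],[50,[3.6,-5.2,3.5],1.5],[50,[5,-7.2,3.5],1.92],[50,[5.3,-9.2,3.5],1.92],[50,[5.3,-10.2,3.5],1.92],[50,[5.3,-10.2,3.5],1.92],[50,[5.3,-10.2,3.5],1.92],[50,[5.3,-10.2,3.5],1.92]]'
python3 look.py orange.png orange_tray red red2
```

```text
clock: 19.8
position: [0.5974, -0.2503, 0.1236]
ee_rot: [[0.085, 0.996, -0.001], [0.996, -0.085, 0.001], [0.001, -0.001, -1.0]]
ft_force: [0.6, -0.1, -1.1]
grip_width: 0.0601
finger_force: 25.0
tcp [ 597.5749 -250.2685  123.837 ] close yaw -4.865753665474673
orange_tray 22277.5 [329.9108 102.5651] [ 604.7526 -184.2843  185.6037  119.7813   85.0655] shift/30 [0.2393 2.1995]
orange_tray 1825.0 [324.957  159.8495] [ 601.7499 -218.2526   24.8685   58.4477   85.1972] shift/30 [0.1392 1.0672]
orange_tray 176.0 [185.1897 303.0259] [ 450.2943 -350.9056   63.1765   10.0767   76.8323] shift/30 [-4.9094 -3.3546]
red 1385.5 [ 79.7244 166.5591] [ 432.6938 -199.0135   35.4105   24.4932    6.6273] shift/30 [-5.496   1.7085]
red2 377.0 [ 90.194 163.694] [ 441.486  -197.6028   17.1638   22.5014   15.2393] shift/30 [-5.203   1.7555]
```

View pics/orange.png

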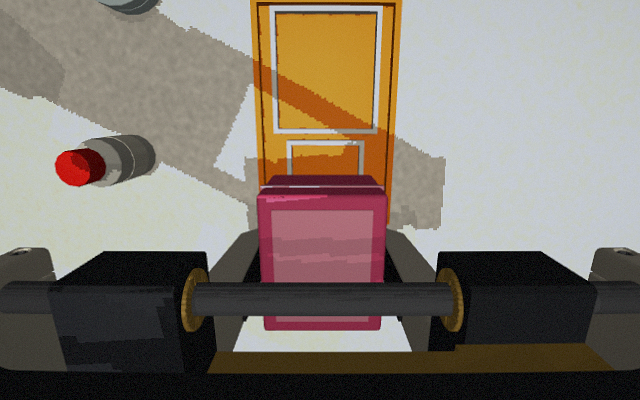

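The picture shows the large pocket frame's inner edge with corners near (276,12), (377,9), (376,128) and (278,130). The box is held squarely at (322,255).

```bash
python3 - <<'E'
from h import *
np.set_printoptions(precision=1,suppress=True)
c=env.calibration('wrist')
P=plane(c,[[275,13],[377,10],[376,128],[278,130]],.012)*1000; print(P,P.mean(0))
t=np.radians(-4.9); u=np.array([np.cos(t),np.sin(t)]);v=np.array([-np.sin(t),np.cos(t)])
o=np.array([604.7,-184.3]); print(o+38*v,o-52*v, (P.mean(0)[:2]-38*v))
p=np.array(env.sense()['position'][:2])*1000; print((P.mean(0)[:2]-p)/30)
E
```

```text
[[ 571.8  -97.4   12. ]
 [ 653.2 -102.    12. ]
 [ 648.5 -194.4   12. ]
 [ 563.4 -188.9   12. ]] [ 609.2 -145.7   12. ]
[ 607.9 -146.4] [ 600.3 -236.1] [ 606.  -183.5]
[0.4 3.5]
```

```bash
python3 -m creep '[[50,[0.2,1.8,0],0],[50,[0.37,3.48,0],0],[50,[0.37,3.48,0],0],[50,[0.37,3.48,0],0],[50,[0.37,3.48,-1.5],0],[50,[0.37,3.48,-2.6],0],[50,[0.37,3.48,-3.1],0],[50,[0.37,3.48,-3.3],0],[50,[0.37,3.48,-3.33],0],[50,[0.37,3.48,-3.33],0]]'
```

```text
clock: 21.1
position: [0.6097, -0.1481, 0.0251]
ee_rot: [[0.087, 0.996, 0.002], [0.996, -0.087, -0.001], [-0.001, 0.002, -1.0]]
ft_force: [0.3, -0.4, -1.0]
grip_width: 0.0598
finger_force: 25.0
```

```bash
python3 -m creep '[[50,[0,0,-0.03],0],[90,[0,0,-0.03],0],[90,[0,0,-0.03],0],[90,[0,0,-0.03],0],[90,[0,0,1],0],[90,[0,0,2.5],0],[80,[-0.5,-0.3,4],0],[60,[-2.5,-1.7,4.5],0],[60,[-4.5,-3,4.5],0],[60,[-6.1,-4,4.5],0],[60,[-6.1,-4,4.5],0],[60,[-6.1,-4,4.5],0],[60,[-6.1,-4,4.5],0]]'
python3 look.py white.png red red2 yellow
```

```text
clock: 22.72
position: [0.427, -0.2671, 0.159]
ee_rot: [[0.086, 0.996, 0.001], [0.996, -0.086, 0.0], [0.0, 0.001, -1.0]]
ft_force: [0.8, -0.3, -0.6]
grip_width: 0.0598
finger_force: 0.0
tcp [ 427.1035 -266.8972  158.8845] close yaw -4.875076228302484
red 781.5 [315.2043 120.1828] [ 426.921  -199.6673   23.9213   23.8724   85.1405] shift/30 [-0.0061  2.241 ]
yellow 388.0 [340.5267 267.76  ] [ 437.8783 -327.005    21.61     28.4331   11.1094] shift/30 [ 0.3592 -2.0036]
```

View pics/white.png

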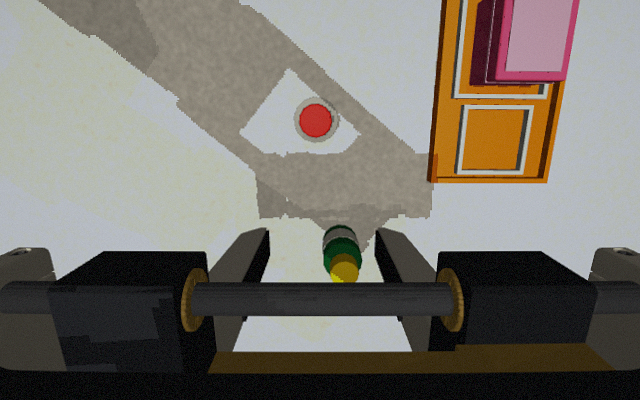

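The red cap is at (315,120), a clean circle at (427,−199.7) mm. The green bottle is well behind it at (343,255), and the pink box is in the orange tray at the upper right. Grasping the white bottle.

```bash
python3 -m creep '[[60,[0,1.2,0],0],[60,[0,2.24,0],0],[60,[0,2.24,0],0],[60,[0,2.24,-2],0],[60,[0,2.24,-3.7],0],[60,[0,2.24,-4.7],0],[60,[0,2.24,-4.7],0],[60,[0,2.24,-4.7],0],[30,[0,2.24,-4.7],0],[30,[0,2.24,-4.7],0],[30,[0,2.24,-4.7],0],[30,[0,2.24,-4.7],0]]' 25
```

```text
clock: 24.28
position: [0.4266, -0.2009, 0.0188]
ee_rot: [[0.087, 0.996, 0.002], [0.996, -0.087, -0.001], [-0.001, 0.002, -1.0]]
ft_force: [-0.5, 1.0, 5.6]
grip_width: 0.0372
finger_force: 25.0
```

```bash
python3 -m creep '[[30,[0,0,1],0],[30,[0,0,2.5],0],[30,[1.5,-0.3,3],0],[30,[3.2,-0.6,3],0],[30,[5,-1,3],0],[30,[5.82,-1.15,3],0],[30,[5.82,-1.15,3],0],[30,[5.82,-1.15,3],0],[30,[5.82,-1.15,1.5],0],[30,[5.82,-1.15,0.6],0],[30,[5.82,-1.15,0.3],0],[30,[5.82,-1.15,0.17],0],[30,[5.82,-1.15,0.14],0],[30,[5.82,-1.15,0.14],0]]'
```

```text
clock: 26.02
position: [0.6005, -0.2352, 0.0239]
ee_rot: [[0.086, 0.996, 0.001], [0.996, -0.086, -0.001], [-0.001, 0.001, -1.0]]
ft_force: [-3.2, 0.6, 5.4]
grip_width: 0.0375
finger_force: 25.0
```

Touching down. Now release, rise, back off to a clear view and check.

```bash
python3 -m creep '[[60,[0,0,0],0],[60,[0,0,0],0],[60,[0,0,0],0],[60,[0,0,1],0],[60,[0,0,2.5],0],[60,[0,0,5],0],[60,[-1,-2,6],0],[60,[-2,-4,7],0],[60,[-2,-4,7],0],[60,[-2,-4,7],0],[60,[-2,-4,7],0]]'
python3 - <<'E'
from m import *
w,_=snap('wrist'); s,_=snap('scene'); d,_=snap('side')
cv2.imwrite('pics/fin_s.png',np.hstack([cv2.resize(s[140:290,150:450],None,fx=2.6,fy=2.6)])[...,::-1])
cv2.imwrite('pics/fin_w.png',w[...,::-1]); cv2.imwrite('pics/fin_d.png',cv2.resize(d[130:310,180:460],None,fx=2.8,fy=2.8)[...,::-1])
E
```

```text
clock: 27.4
position: [0.5406, -0.3538, 0.2312]
ee_rot: [[0.086, 0.996, -0.001], [0.996, -0.086, 0.002], [0.001, -0.001, -1.0]]
ft_force: [-0.3, 0.7, -0.3]
grip_width: 0.0603
finger_force: 0.0
```

View pics/fin_s.png

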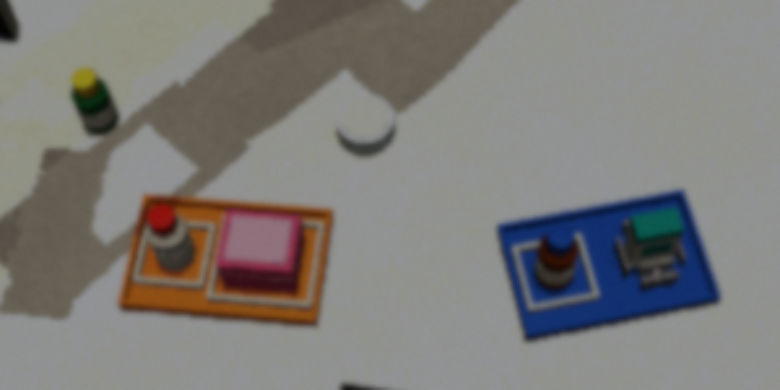

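View pics/fin_w.png

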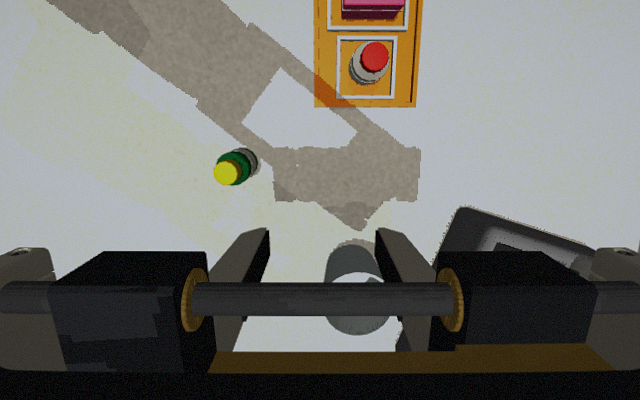

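View pics/fin_d.png

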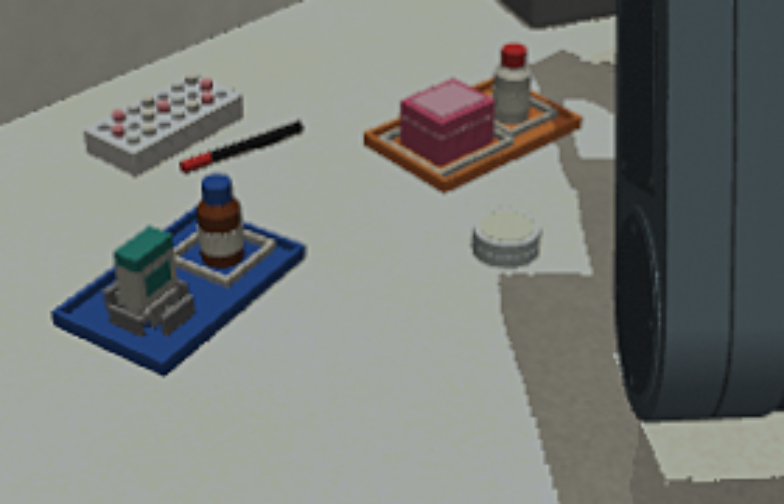

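All three pictures agree. Both bottles stand inside their pocket frames, the box lies flat in the large pocket, the cartridge is upright in the clip, and the green bottle hasn't been touched.

```bash
python3 -c "
from plant import env
print(env.sign_off())"
```

```text
the job is handed in; nothing more can be done
None
```

Both kits are made up and handed in at about 27.5 s of the 96 s allowed: the cartridge is home in the clip, both bottles and the pink box are in their pockets, and the green bottle was left where it stood; the sign-off returned no verdict.

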